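# Put three injection bottles back in their own dishes by way of the spare tray

### The job

The three glass injection bottles each stand in the wrong round dish. Using the empty square tray to set one aside on the way, rearrange them so that each stands upright in the middle of the dish of its own size: the smallest bottle in the smallest dish, the middle one in the middle dish, the largest in the largest. The worktop is not sterile, so never put a bottle down on it; do not tip a bottle over, and leave the tape roll and the stapler where they are.

Things in the scene. Friction and masses are not known exactly. Their poses are not given: they have to be found in the camera images.
- bottle_small: the smallest of three upright glass injection bottles: a vial 22 mm in diameter, 47 mm tall (straight body up to 35 mm, then a crimped cap 16 mm across), about 20 g, loose. Origin at the centre of its underside, z up along its axis. Starts in one of the round dishes, not its own.
- bottle_medium: the middle-sized glass injection bottle: 40 mm in diameter, 74 mm tall (straight body with a blank white label up to 50 mm, then shoulder, neck and a bare metal cap 26 mm across), about 90 g, loose. Origin at the centre of its underside, z up along its axis. Starts in one of the round dishes, not its own.
- bottle_large: the largest glass injection bottle: 52 mm in diameter, 102 mm tall (straight body with a blank white label up to 69 mm, then shoulder, neck and a bare metal cap 32 mm across), about 180 g, loose. Origin at the centre of its underside, z up along its axis. Starts in one of the round dishes, not its own.
- dish_small: the smallest round dark steel dish, 72 mm across the outside, 66 mm inside, rim 10 mm high, flat floor 4 mm above the worktop; belongs to the smallest bottle. Fixed to the worktop. Origin at the centre of its underside, on the worktop; z up.
- dish_medium: the middle-sized round dark steel dish, 94 mm across the outside, 88 mm inside, rim 10 mm high, flat floor 4 mm above the worktop; belongs to the middle-sized bottle. Fixed to the worktop. Origin at the centre of its underside; z up.
- dish_large: the largest round dark steel dish, 116 mm across the outside, 110 mm inside, rim 10 mm high, flat floor 4 mm above the worktop; belongs to the largest bottle. Fixed to the worktop. Origin at the centre of its underside; z up.
- spare_tray: a square dark steel tray, empty at the start, 120 x 120 mm outside, 112 x 112 mm inside, rim 10 mm high, flat floor 4 mm above the worktop. Fixed to the worktop. Origin at the centre of its underside; x and y along its sides, z up.
- tape_roll: bystander: a roll of brown packing tape lying flat amid the dishes and the tray, 94 mm across, 48 mm high, loose. Origin at the centre of its underside.
- stapler: bystander: a blue and black stapler on the right, 30 x 126 x 46 mm high, long along its y, loose. Origin at the centre of its underside.

How it is judged:
On the way:
1. one of the bottles has been set down upright in the square tray and let go (((horizontal distance between bottle_small and spare_tray below 0.06 m and height (world z) of bottle_small between 0.002 and 0.008 m and angle between bottle_small's own z axis and vertical below 0.1 rad and linear speed of bottle_small below 0.02 m/s and angular speed of bottle_small below 0.3 rad/s and contact force between the fingers and bottle_small below 0.1 N) or (horizontal distance between bottle_medium and spare_tray below 0.06 m and height (world z) of bottle_medium between 0.002 and 0.008 m and angle between bottle_medium's own z axis and vertical below 0.1 rad and linear speed of bottle_medium below 0.02 m/s and angular speed of bottle_medium below 0.3 rad/s and contact force between the fingers and bottle_medium below 0.1 N) or (horizontal distance between bottle_large and spare_tray below 0.06 m and height (world z) of bottle_large between 0.002 and 0.008 m and angle between bottle_large's own z axis and vertical below 0.1 rad and linear speed of bottle_large below 0.02 m/s and angular speed of bottle_large below 0.3 rad/s and contact force between the fingers and bottle_large below 0.1 N))), for 0.2 s.
At the end, for the whole second after the job is handed in: each bottle stands at rest and upright (within 0.1 rad) on the floor of the dish of its own size, its axis within 15 mm of the dish's centre; the square tray is empty again (horizontal distance between bottle_small and dish_small below 0.015 m and height (world z) of bottle_small between 0.002 and 0.008 m and angle between each of bottle_small, bottle_medium, bottle_large's own z axis and vertical below 0.1 rad and linear speed of each of bottle_small, bottle_medium, bottle_large below 0.02 m/s and angular speed of each of bottle_small, bottle_medium, bottle_large below 0.3 rad/s and horizontal distance between bottle_medium and dish_medium below 0.015 m and height (world z) of bottle_medium between 0.002 and 0.008 m and horizontal distance between bottle_large and dish_large below 0.015 m and height (world z) of bottle_large between 0.002 and 0.008 m); the robot touches nothing.
It fails at once if a bottle put down on the bare worktop (height (world z) of any of bottle_small, bottle_medium, bottle_large below 0.002 m).
It fails at once if a bottle tipped by more than 0.5 rad (angle between any of bottle_small, bottle_medium, bottle_large's own z axis and vertical above 0.5 rad).
It fails at once if the tape roll or the stapler moved by more than 15 mm (distance of any of tape_roll, stapler from where it was at the start of the episode above 0.015 m).
It also fails if it takes over 104 s, if anything falls off the work surface, if the arm or the gripper's body presses on something with over 40 N, if the wrist force passes 120 N, or if a joint passes its speed limit or range.

### The arm

A 6-joint arm with a two-finger parallel gripper is mounted at the origin on a cart in front of the work surface, level with it; the furniture and walls round the work are solid. World frame = base frame: x ahead of the robot, y to its left, z up, the work surface at z = 0. Lengths are in m, angles in rad, forces in N, time in s.
With the tool pointing down it reaches from about 0.2 to 0.875 m from the base axis. Payload 3.4 kg.
Tool frame: the origin (TCP) lies at the very end of the fingers, on their centre line; the grasp point (between the pads) lies 19 mm behind it (r.tcp_to_grasp is the distance from the TCP to the grasp point, in m); z points along the fingers, y is the direction in which the jaws open and shut (so a half turn about z gives the same grasp; the last joint's range is limited). The gripper opens to 94 mm and grips with 3 to 60 N. Pads are 16 mm wide; open, the fingers measure 119 mm over their backs; the gripper's body (75 mm by 177 mm) begins 78 mm behind the grasp point.
Start: joints at [-1.445, 0.276, 1.505, -0, 1.361, -0.121], TCP at [0.14, -0.558, 0.205] pointing down, gripper open.
Joint ranges: [-2.89, 2.89], [-0.75, 2.08], [0.22, 2.7], [-1.18, 4.32], [0.11, 2.71], [-2.7, 2.7]. Speed limits (rad/s): [2.57, 2.57, 3.14, 3.14, 3.14, 3.14].

### API

Orientations are given as a unit quaternion [x, y, z, w].
In Python, from rig import r gives the robot as it stands. The module is installed in compiled form; this text tells all that it offers.
- The arm moves only by the tool drive_tool, never from a script. Its argument "moves" is a list of rows, each a list of 4 numbers: the shift along the tool's x, y, z normalised to -1 to 1, where 1 is 100 mm, then the turn about the tool's z normalised to -1 to 1, where 1 is 60 degrees. A call has exactly 5 rows; each row is the pose to reach, as a shift and turn from the pose commanded when the call began, along the tool's axes at that moment; what a row does not reach only later rows make up. A row lasts 1/8 s, in which the tool goes at most 62.5 mm and 10.7 degrees, less where a joint would pass 70% of its speed; a pose out of reach is approached as far as the arm can. A call with a number of a shift or a turn outside -1 to 1 is refused whole. A call with a gripper value outside its range is refused whole. "gripper" is the gripper's target within -1 to 1 (fully open at 1, half-way at 0, shut at -1), set as the call begins (left out, the last holds). The fingers move at their own pace and stop on an object; "grip_force" is the grip in N (left out, the last holds). Time passes only in rows, so rows that repeat a pose let the fingers close, or fill a call up. It gives the time, the measured TCP pose, the force and the opening at its end, in the units of the state.
- r.state(): the state, without advancing time (a new reading comes with each control period).
- r.read_camera(name): name is "side" or "top" or "wrist"; returns the picture (480x640x3 uint8, blue, green, red); there is no depth.
- r.camera_info(name): a dict with "intrinsics" (3x3 intrinsics, pixels), "extrinsics" (4x4, takes a point from camera to world coordinates); the wrist camera has in their place "mount" (4x4, takes a point from camera to tool coordinates, whose origin is the TCP and whose axes are the flange's). Camera axes: x right, y down, z forward; pixel columns grow to the right and rows downward; lengths in m; the calibration is good to about 2 mm. A picture is of the moment at which its call begins: read the wrist's pose just before it. camera_info takes no time and is no camera call.
- r.job_done(): hands the job in, once; it reports no verdict.
The state is a dict: "time_s": time; "joint_positions": joint angles; "joint_vel": joint speeds; "joint_efforts": joint torques, N m; "ee_pos": TCP position; "ee_rot": TCP orientation; "contact_force": force on the tool from outside, world axes, zero at the start; "ft_torque": the same for the moment, N m; "grip_width": finger opening in m.
Only numpy, scipy, OpenCV 4.12 (cv2) and the standard library are available. Lean on these libraries where they do the work, as an engineer would, in place of code of your own. Each camera call takes 0.05 s, during which the arm holds its last target. There are 200 camera calls.

## Working session

There is one attempt and no reset: what is moved stays moved. The work goes in short steps, Python scripts to look and compute and a tool call to move; the robot and the scene stay as the last step left them, time stands still between calls to the robot, and variables do not carry over. Pictures are saved under pics/ and viewed, about 12 in all and at most 16, crops included, and the job is handed in when it is done.

Besides the shell and the picture viewer there is one more tool, called after "Call:" as name(argument=value, ...), one argument or row to a line, values as JSON. drive_tool: Moves the arm, as the interface text tells. Its arguments: {"type":"object","properties":{"moves":{"type":"array"},"gripper":{"type":"number"},"grip_force":{"type":"number"}},"required":["moves"]}

```bash
mkdir -p pics
python3 - <<'E'
from rig import r
import cv2,numpy as np
for n in("top","side"):
    im=r.read_camera(n);cv2.imwrite(f"pics/{n}0.png",im)
    i=r.camera_info(n);print(n,np.round(i["intrinsics"],1).tolist(),np.round(i["extrinsics"],4).tolist())
print(np.round(r.camera_info("wrist")["mount"],4).tolist(),np.round(r.camera_info("wrist")["intrinsics"],1).tolist())
s=r.state();print(s["ee_pos"],s["ee_rot"],s["grip_width"],s["time_s"])
E
```

```text
top [[473.1, 0.0, 311.9], [0.0, 473.1, 243.8], [0.0, 0.0, 1.0]] [[0.0095, -0.982, 0.1887, 0.3673], [-0.9997, -0.0055, 0.0219, -0.1045], [-0.0205, -0.1888, -0.9818, 0.9689], [0.0, 0.0, 0.0, 1.0]]
side [[439.0, 0.0, 323.2], [0.0, 439.0, 242.5], [0.0, 0.0, 1.0]] [[-0.8477, -0.2541, 0.4656, 0.1442], [-0.53, 0.4413, -0.7241, 0.5365], [-0.0215, -0.8606, -0.5088, 0.4833], [0.0, 0.0, 0.0, 1.0]]
[[0.0001, -0.9671, -0.2546, 0.0727], [1.0, 0.0004, -0.0008, -0.0006], [0.0009, -0.2546, 0.9671, -0.1799], [0.0, 0.0, 0.0, 1.0]] [[407.3, 0.0, 321.0], [0.0, 407.3, 236.9], [0.0, 0.0, 1.0]]
[ 0.14038621 -0.55708229  0.20471438] [ 9.92396742e-01  1.23077475e-01 -1.19316032e-05 -8.01203880e-04] 0.09407373162782727 0.1
```

View pics/top0.png

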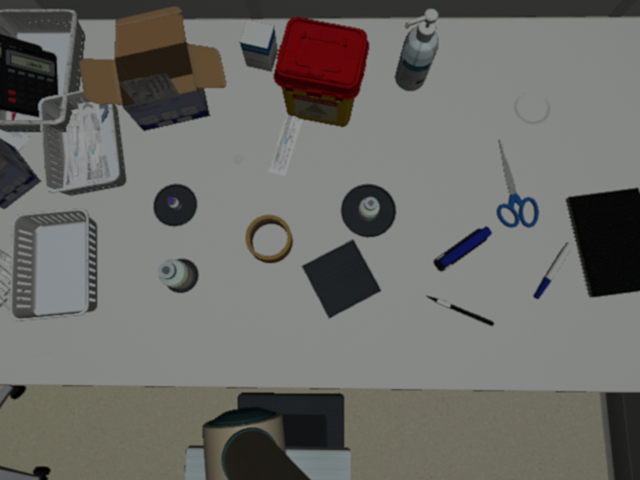

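View pics/side0.png

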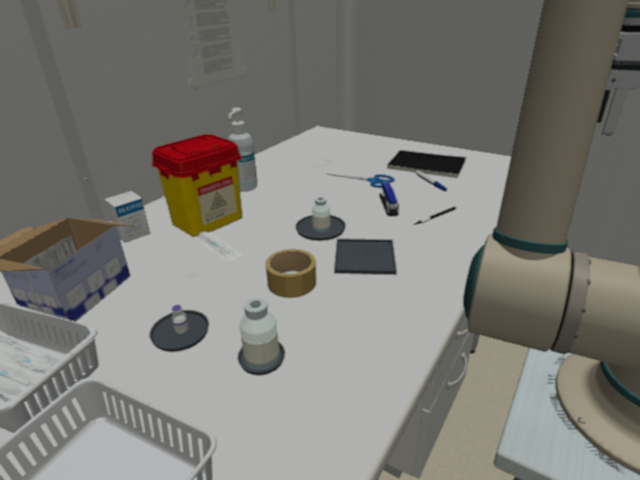

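The top view shows the dishes at about (175,205), (180,275) and (369,210), and the tray at (342,278). The medium dish holds the small bottle, the small dish the large bottle, and the large dish the medium bottle. The tape roll is at (269,239) and the stapler at (462,249).

```bash
cat > h.py <<'E'
from rig import r
import cv2,numpy as np
from scipy.spatial.transform import Rotation as R
def cam(n):
    i=r.camera_info(n)
    if n!="wrist": return i["intrinsics"],np.array(i["extrinsics"])
    s=r.state();T=np.eye(4);T[:3,:3]=R.from_quat(s["ee_rot"]).as_matrix();T[:3,3]=s["ee_pos"]
    return i["intrinsics"],T@np.array(i["mount"])
def shot(n,f=None):
    K,T=cam(n);im=r.read_camera(n)
    if f:cv2.imwrite("pics/"+f,im)
    return im,np.array(K),T
def ray(K,T,uv,z):
    d=np.c_[np.reshape(uv,(-1,2)),np.ones(len(np.reshape(uv,(-1,2))))]@np.linalg.inv(K).T@T[:3,:3].T
    return T[:3,3]+d*((z-T[2,3])/d[:,2])[:,None]
def proj(K,T,p):
    c=(np.reshape(p,(-1,3))-T[:3,3])@T[:3,:3]@K.T
    return c[:,:2]/c[:,2:]
def fitc(p):
    A=np.c_[2*p[:,:2],np.ones(len(p))];s=np.linalg.lstsq(A,(p[:,:2]**2).sum(1),rcond=None)[0]
    return s[:2],np.sqrt(s[2]+s[0]**2+s[1]**2)
E
python3 - <<'E'
from h import *
im=cv2.imread("pics/top0.png");K,T=cam("top");K=np.array(K)
g=im.max(2)
for n,(u,v),w in(("dS+L",(178,275),34),("dM+S",(175,205),34),("dL+M",(369,210),38),("tray",(342,278),48)):
    m=np.zeros_like(g);m[v-w:v+w,u-w:u+w]=(g[v-w:v+w,u-w:u+w]<75)*255
    c=max(cv2.findContours(m,0,1)[0],key=cv2.contourArea)[:,0]
    h=cv2.convexHull(c)[:,0]
    p=ray(K,T,h,0.01);print(n,len(c),"circ",fitc(p),"rect",cv2.minAreaRect((p[:,:2]*1000).astype(np.float32)))
    if n=="dS+L":
        q=ray(K,T,c,0.01);print(np.round(q[::4,:2],3).tolist())
for n,uv,z in(("L",(172,269),.106),("S",(173,202),.051),("M",(371,203),.078),("tape",(269,239),.048),("stap0",(441,264),.03),("stap1",(486,233),.03)):print(n,ray(K,T,uv,z).round(3)[0,:2])
crop=lambda u,v:cv2.resize(im[v-40:v+40,u-40:u+40],(400,400),interpolation=2)
cv2.imwrite("pics/crops.png",np.hstack([crop(178,245),crop(369,210)]))
E
```

```text
dS+L 105 circ (array([0.48402509, 0.18468624]), np.float64(0.03426105386464891)) rect ((481.6076965332031, 176.8580322265625), (51.485347747802734, 68.62580108642578), 72.33140563964844)
[[0.518, 0.191], [0.514, 0.187], [0.508, 0.178], [0.499, 0.173], [0.491, 0.171], [0.483, 0.17], [0.475, 0.174], [0.466, 0.182], [0.462, 0.19], [0.46, 0.198], [0.46, 0.206], [0.458, 0.208], [0.454, 0.199], [0.452, 0.191], [0.45, 0.183], [0.452, 0.175], [0.456, 0.167], [0.463, 0.159], [0.471, 0.155], [0.479, 0.151], [0.487, 0.152], [0.495, 0.152], [0.504, 0.157], [0.51, 0.164], [0.516, 0.172], [0.518, 0.181], [0.518, 0.189]]
dM+S 119 circ (array([0.63418091, 0.20720875]), np.float64(0.04554407873500692)) rect ((634.684326171875, 206.9273681640625), (90.17201232910156, 89.2370834350586), 3.2092173099517822)
dL+M 149 circ (array([ 0.62408212, -0.19957186]), np.float64(0.05648331570142447)) rect ((624.1541748046875, -199.9148406982422), (111.52347564697266, 112.05984497070312), 45.3288688659668)
tray 202 circ (array([ 0.47893786, -0.14164731]), np.float64(0.07493990241010087)) rect ((481.3793029785156, -142.72557067871094), (118.83948516845703, 118.45396423339844), 28.069664001464844)
L [0.484 0.173]
S [0.628 0.198]
M [ 0.62  -0.199]
tape [0.553 0.002]
stap0 [ 0.508 -0.341]
stap1 [ 0.572 -0.434]
```

View pics/crops.png

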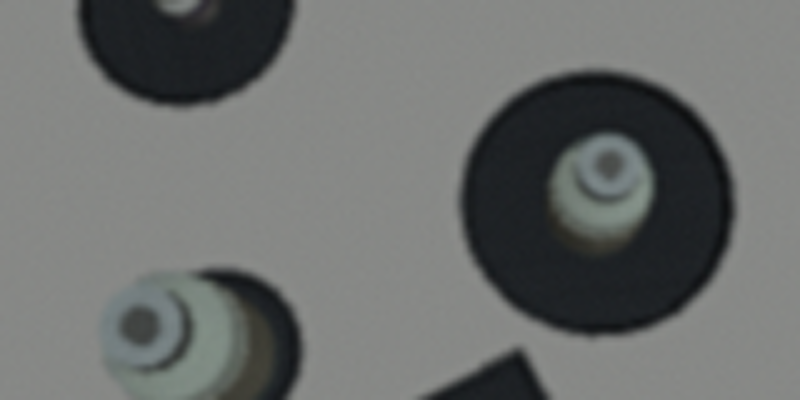

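The large dish crop shows the medium bottle's cap at about (371,203) in the full image, slightly off the dish centre. The large bottle leans out by perspective, with its cap at about (166,270). I'll go above the medium bottle first, because it goes to the tray.

Call:
drive_tool(
  moves=[
    [0.2,-0.12,0,0.06],
    [0.4,-0.24,0,0.12],
    [0.6,-0.36,0,0.18],
    [0.8,-0.48,0,0.236],
    [1.0,-0.6,0,0.236],
  ],
  gripper=1,
)

```text
time_s: 0.72
ee_pos: [0.2232, -0.4741, 0.2051]
ee_rot: [1.0, -0.0, -0.0, -0.0]
contact_force: [0.2, 0.8, -0.2]
grip_width: 0.094
```

Call:
drive_tool(
  moves=[
    [0.2,-0.14,0,0],
    [0.4,-0.28,0,0],
    [0.6,-0.42,0,0],
    [0.8,-0.56,0,0],
    [1.0,-0.69,0,0],
  ],
)

```text
time_s: 1.35
ee_pos: [0.3232, -0.4052, 0.2051]
ee_rot: [1.0, -0.0, -0.0, -0.0]
contact_force: [-0.4, -0.6, -0.2]
grip_width: 0.0937
```

Call:
drive_tool(
  moves=[
    [0.2,-0.14,0,0],
    [0.4,-0.28,0,0],
    [0.6,-0.42,0,0],
    [0.8,-0.56,0,0],
    [1.0,-0.69,0,0],
  ],
)

```text
time_s: 1.98
ee_pos: [0.4232, -0.3363, 0.205]
ee_rot: [1.0, -0.0, -0.0, -0.0]
contact_force: [-0.8, -0.3, -0.6]
grip_width: 0.0938
```

Call:
drive_tool(
  moves=[
    [0.2,-0.14,0,0],
    [0.4,-0.28,0,0],
    [0.6,-0.42,0,0],
    [0.8,-0.56,0,0],
    [1.0,-0.69,0,0],
  ],
)

```text
time_s: 2.6
ee_pos: [0.5232, -0.2674, 0.205]
ee_rot: [1.0, -0.0, -0.0, -0.0]
contact_force: [-0.4, -0.6, 0.0]
grip_width: 0.0939
```

Call:
drive_tool(
  moves=[
    [0.2,-0.14,0,0],
    [0.4,-0.28,0,0],
    [0.6,-0.42,0,0],
    [0.8,-0.56,0,0],
    [1.0,-0.69,0,0],
  ],
)

```text
time_s: 3.22
ee_pos: [0.6242, -0.1982, 0.2054]
ee_rot: [1.0, -0.0, -0.0, 0.0]
contact_force: [0.2, 0.0, 1.1]
grip_width: 0.0938
```

Run:
```python
from h import *
im,K,T=shot("wrist","w1.png");s=r.state();print(s["ee_pos"],R.from_quat(s["ee_rot"]).as_matrix().round(4).tolist(),s["time_s"],s["contact_force"])
K2,T2=cam("top")
print(ray(np.array(K2),T2,[(166,270)],.106),proj(K,T,[(.62,-.199,.078),(.62,-.199,.004),(.624,-.2,.01),(.481,-.143,.01)]))
```

```text
[ 0.62689291 -0.19641927  0.20514338] [[1.0, 0.0014, 0.003], [0.0014, -1.0, 0.0016], [0.003, -0.0016, -1.0]] 3.275 [ 1.66639077  0.24619364 -0.08680688]
[[0.48223603 0.18429915 0.106     ]] [[322.65756787 231.79424283]
 [322.39074503 212.96523601]
 [323.47997149 210.03852329]
 [267.7170083  347.15779123]]
```

View pics/w1.png

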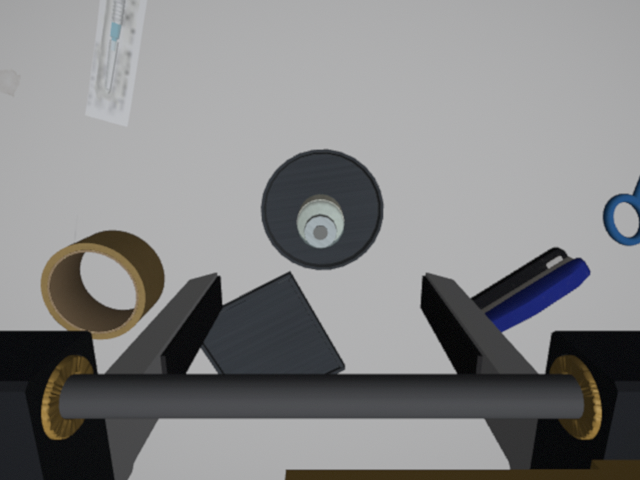

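The wrist view shows the medium bottle's cap at (320,232), where the projection predicted (322,232), so the top-view positions hold to about 2 mm. The tray, tape and stapler are clear. I'll descend and grip.

Call:
drive_tool(
  moves=[
    [-0.03,0,0.2,0],
    [-0.03,0,0.4,0],
    [-0.03,0,0.6,0],
    [-0.03,0,0.8,0],
    [-0.03,0,1.0,0],
  ],
)

```text
time_s: 3.9
ee_pos: [0.62, -0.1992, 0.1049]
ee_rot: [1.0, -0.0, -0.0, 0.0]
contact_force: [0.8, 0.2, -0.4]
grip_width: 0.0941
```

Call:
drive_tool(
  moves=[
    [0,0,0.2,0],
    [0,0,0.4,0],
    [0,0,0.6,0],
    [0,0,0.8,0],
    [0,0,0.87,0],
  ],
)

```text
time_s: 4.53
ee_pos: [0.6192, -0.1989, 0.0171]
ee_rot: [1.0, -0.0, -0.001, -0.0]
contact_force: [-0.0, -0.8, 0.5]
grip_width: 0.0941
```

Call:
drive_tool(
  moves=[
    [0,0,0,0],
    [0,0,0,0],
    [0,0,0,0],
    [0,0,0,0],
    [0,0,0,0],
  ],
  gripper=-0.4,
  grip_force=12,
)

```text
time_s: 5.15
ee_pos: [0.62, -0.1992, 0.0187]
ee_rot: [1.0, -0.0, 0.0, 0.0]
contact_force: [-0.4, -0.4, 0.3]
grip_width: 0.0472
```

Call:
drive_tool(
  moves=[
    [0,0,0,0],
    [0,0,0,0],
    [0,0,0,0],
    [0,0,0,0],
    [0,0,0,0],
  ],
)

```text
time_s: 5.78
ee_pos: [0.6199, -0.199, 0.0186]
ee_rot: [1.0, -0.0, 0.0, -0.0]
contact_force: [-1.0, 1.7, 2.5]
grip_width: 0.0398
```

Call:
drive_tool(
  moves=[
    [0,0,-0.1,0],
    [0,0,-0.25,0],
    [0,0,-0.4,0],
    [0,0,-0.5,0],
    [0,0,-0.5,0],
  ],
)

```text
time_s: 6.4
ee_pos: [0.6206, -0.1995, 0.0699]
ee_rot: [1.0, -0.0, 0.001, 0.001]
contact_force: [1.8, -0.2, -0.5]
grip_width: 0.0394
```

Call:
drive_tool(
  moves=[
    [-0.1,-0.04,0,0],
    [-0.25,-0.1,0,0],
    [-0.4,-0.16,0,0],
    [-0.55,-0.22,0,0],
    [-0.7,-0.28,0,0],
  ],
)

```text
time_s: 7.02
ee_pos: [0.5485, -0.1705, 0.0681]
ee_rot: [1.0, -0.0, -0.0, -0.0]
contact_force: [-0.3, 1.1, -1.1]
grip_width: 0.0399
```

Call:
drive_tool(
  moves=[
    [-0.15,-0.06,0,0],
    [-0.3,-0.12,0,0],
    [-0.45,-0.18,0,0],
    [-0.6,-0.24,0,0],
    [-0.69,-0.28,0,0],
  ],
)

```text
time_s: 7.65
ee_pos: [0.4797, -0.1426, 0.0685]
ee_rot: [1.0, -0.0, -0.0, -0.0]
contact_force: [-0.1, -1.0, -1.6]
grip_width: 0.0399
```

Run:
```python
from h import *
im,K,T=shot("side","s1.png");s=r.state();print(s["ee_pos"],s["grip_width"],s["contact_force"])
cv2.imwrite("pics/s1c.png",im[130:330,220:480].repeat(3,0).repeat(3,1))
```

```text
[ 0.47856926 -0.14199101  0.0684306 ] 0.03984664309321288 [-1.72721433  0.36544968 -1.09382229]
```

View pics/s1c.png

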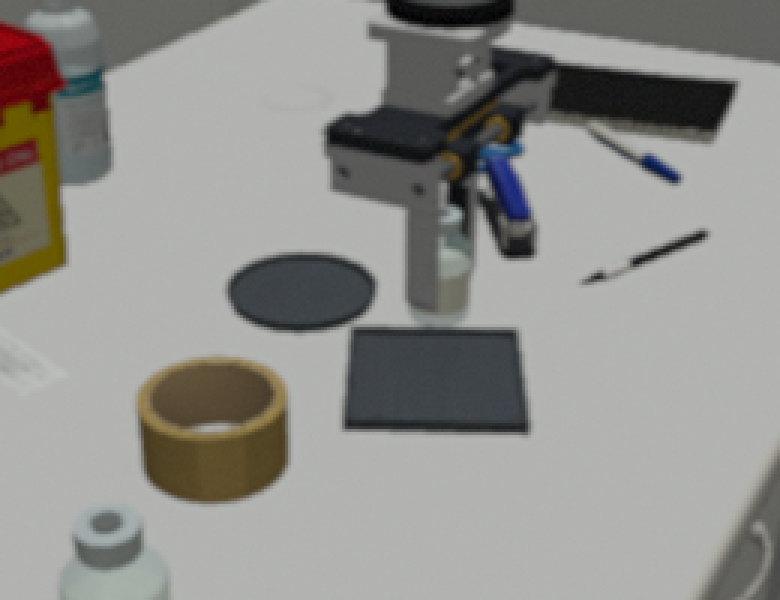

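The bottle is held upright. The tray centre is at about (366,257) in the full frame, and the bottle is lifted above it. The large dish is empty. I'll lower, release, rise, and go to the large bottle, passing over the tape.

Call:
drive_tool(
  moves=[
    [0,0,0.12,0],
    [0,0,0.25,0],
    [0,0,0.37,0],
    [0,0,0.45,0],
    [0,0,0.49,0],
  ],
)

```text
time_s: 8.32
ee_pos: [0.4807, -0.143, 0.0186]
ee_rot: [1.0, -0.0, -0.001, -0.0]
contact_force: [-0.5, 0.0, 6.1]
grip_width: 0.0397
```

Call:
drive_tool(
  moves=[
    [0,0,0,0],
    [0,0,0,0],
    [0,0,0,0],
    [0,0,0,0],
    [0,0,0,0],
  ],
  gripper=0.5,
)

```text
time_s: 8.95
ee_pos: [0.481, -0.1431, 0.0196]
ee_rot: [1.0, -0.0, 0.0, 0.0]
contact_force: [0.7, -0.1, -0.6]
grip_width: 0.0705
```

Call:
drive_tool(
  moves=[
    [0,0,0,0],
    [0,0,-0.2,0],
    [0,0,-0.4,0],
    [0,0,-0.6,0],
    [0,0,-0.8,0],
  ],
  gripper=1,
)

```text
time_s: 9.57
ee_pos: [0.4808, -0.1431, 0.1001]
ee_rot: [1.0, -0.0, -0.0, 0.0]
contact_force: [0.3, -0.9, -0.3]
grip_width: 0.0946
```

Call:
drive_tool(
  moves=[
    [0,0,-0.2,0],
    [0,0,-0.4,0],
    [0,0,-0.6,0],
    [0,0,-0.8,0],
    [0,0,-1.0,0],
  ],
)

```text
time_s: 10.2
ee_pos: [0.4807, -0.143, 0.2001]
ee_rot: [1.0, -0.0, -0.0, 0.0]
contact_force: [-0.1, -0.2, -0.2]
grip_width: 0.0939
```

Call:
drive_tool(
  moves=[
    [0,-0.2,0,0],
    [0,-0.4,0,0],
    [0,-0.6,0,0],
    [0,-0.8,0,0],
    [0,-1.0,0,0],
  ],
)

```text
time_s: 10.82
ee_pos: [0.4798, -0.0409, 0.1982]
ee_rot: [1.0, 0.0, -0.001, -0.001]
contact_force: [-0.3, 0.1, -0.0]
grip_width: 0.0941
```

Call:
drive_tool(
  moves=[
    [0,-0.2,0,0],
    [0,-0.4,0,0],
    [0,-0.6,0,0],
    [0,-0.8,0,0],
    [0,-1.0,0,0],
  ],
)

```text
time_s: 11.45
ee_pos: [0.4795, 0.0588, 0.1982]
ee_rot: [1.0, 0.0, -0.001, -0.0]
contact_force: [-0.1, -0.3, 0.3]
grip_width: 0.0939
```

Call:
drive_tool(
  moves=[
    [0,-0.2,0,0],
    [0,-0.4,0,0],
    [0,-0.6,0,0],
    [0,-0.8,0,0],
    [0,-1.0,0,0],
  ],
)

```text
time_s: 12.08
ee_pos: [0.4793, 0.1586, 0.1981]
ee_rot: [1.0, 0.0, -0.001, -0.0]
contact_force: [0.3, -0.2, -0.0]
grip_width: 0.094
```

Call:
drive_tool(
  moves=[
    [0,-0.1,0,0],
    [0,-0.2,0,0],
    [0,-0.28,0,0],
    [0,-0.28,0,0],
    [0,-0.28,0,0],
  ],
)

```text
time_s: 12.7
ee_pos: [0.481, 0.1846, 0.1994]
ee_rot: [1.0, -0.0, -0.0, 0.0]
contact_force: [-0.3, 0.0, -0.1]
grip_width: 0.0939
```

Run:
```python
from h import *
im,K,T=shot("wrist","w2.png");s=r.state();print(s["ee_pos"],s["time_s"])
it,K2,T2=shot("top","t2.png")
print(proj(K,T,[(.483,.185,.106),(.484,.185,.01),(.634,.207,.01),(.63,.2,.051)]).round(1).tolist())
print("M in tray top px",proj(K2,T2,[(.48,-.142,.078)]))
```

```text
[0.48106572 0.18453366 0.19944209] 12.75
[[321.0, 235.1], [321.1, 207.9], [294.3, 29.1], [300.4, 21.8]]
M in tray top px [[341.9492257  274.31713285]]
```

View pics/w2.png

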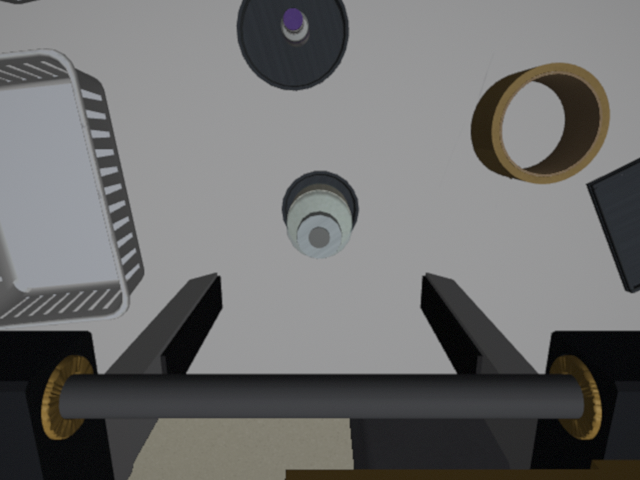

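The wrist view shows the large bottle's cap at (319,237), where (321,235) was predicted. The small dish rim is centred at about (320,209), and the small bottle's purple cap is at (293,19). The basket is clear on the left. I'll descend and grip.

Call:
drive_tool(
  moves=[
    [0,0,0.2,0],
    [0,0,0.4,0],
    [0,0,0.6,0],
    [0,0,0.8,0],
    [0,0,1.0,0],
  ],
)

```text
time_s: 13.42
ee_pos: [0.4812, 0.1845, 0.0989]
ee_rot: [1.0, -0.001, 0.0, 0.0]
contact_force: [0.7, 0.1, 1.2]
grip_width: 0.0938
```

Call:
drive_tool(
  moves=[
    [0,0,0.2,0],
    [0,0,0.4,0],
    [0,0,0.6,0],
    [0,0,0.7,0],
    [0,0,0.73,0],
  ],
)

```text
time_s: 14.05
ee_pos: [0.4809, 0.1847, 0.0261]
ee_rot: [1.0, -0.0, -0.0, 0.0]
contact_force: [-0.3, -0.7, -0.5]
grip_width: 0.0939
```

Call:
drive_tool(
  moves=[
    [0,0,0,0],
    [0,0,0,0],
    [0,0,0,0],
    [0,0,0,0],
    [0,0,0,0],
  ],
  gripper=-0.2,
  grip_force=18,
)

```text
time_s: 14.68
ee_pos: [0.4812, 0.1852, 0.0267]
ee_rot: [1.0, -0.0, 0.0, -0.0]
contact_force: [0.4, 0.9, 0.6]
grip_width: 0.0511
```

Call:
drive_tool(
  moves=[
    [0,0,0,0],
    [0,0,0,0],
    [0,0,0,0],
    [0,0,0,0],
    [0,0,0,0],
  ],
)

```text
time_s: 15.3
ee_pos: [0.4812, 0.1852, 0.0267]
ee_rot: [1.0, -0.0, 0.0, -0.0]
contact_force: [-1.2, 1.5, 3.6]
grip_width: 0.0508
```

Call:
drive_tool(
  moves=[
    [0,0,-0.1,0],
    [0,0,-0.3,0],
    [0,0,-0.5,0],
    [0,0,-0.7,0],
    [0,0,-0.8,0],
  ],
)

```text
time_s: 15.92
ee_pos: [0.4811, 0.1845, 0.1072]
ee_rot: [1.0, -0.0, 0.0, 0.0]
contact_force: [0.1, 0.2, -1.7]
grip_width: 0.0512
```

Call:
drive_tool(
  moves=[
    [0.06,0.16,0,0],
    [0.13,0.36,0,0],
    [0.21,0.56,0,0],
    [0.285,0.76,0,0],
    [0.36,0.96,0,0],
  ],
)

```text
time_s: 16.55
ee_pos: [0.5165, 0.0869, 0.1052]
ee_rot: [1.0, -0.0, -0.001, 0.001]
contact_force: [1.2, 0.4, -2.8]
grip_width: 0.0512
```

Call:
drive_tool(
  moves=[
    [0.07,0.19,0,0],
    [0.14,0.38,0,0],
    [0.21,0.57,0,0],
    [0.285,0.76,0,0],
    [0.36,0.96,0,0],
  ],
)

```text
time_s: 17.18
ee_pos: [0.5535, -0.0084, 0.1065]
ee_rot: [1.0, -0.0, 0.0, 0.0]
contact_force: [0.1, -0.3, -2.3]
grip_width: 0.0513
```

Call:
drive_tool(
  moves=[
    [0.07,0.19,0,0],
    [0.14,0.38,0,0],
    [0.21,0.57,0,0],
    [0.285,0.76,0,0],
    [0.36,0.96,0,0],
  ],
)

```text
time_s: 17.8
ee_pos: [0.5894, -0.1044, 0.1064]
ee_rot: [1.0, -0.0, 0.0, 0.0]
contact_force: [0.2, 0.5, -2.3]
grip_width: 0.051
```

Call:
drive_tool(
  moves=[
    [0.07,0.19,0,0],
    [0.14,0.38,0,0],
    [0.21,0.57,0,0],
    [0.3,0.81,0,0],
    [0.36,0.96,0,0],
  ],
)

```text
time_s: 18.42
ee_pos: [0.6256, -0.2011, 0.1064]
ee_rot: [1.0, -0.001, 0.0, 0.0]
contact_force: [0.6, 0.8, -1.9]
grip_width: 0.0513
```

Run:
```python
from h import *
im,K,T=shot("side","s2.png");s=r.state();print(s["ee_pos"],s["grip_width"],s["contact_force"],s["time_s"])
w,_,_=shot("wrist")
cv2.imwrite("pics/s2c.png",np.hstack([cv2.resize(im[110:310,210:410],(400,400)),cv2.resize(w[100:420,150:490],(400,400))]))
```

```text
[ 0.62651538 -0.20299396  0.1062923 ] 0.05131589559760258 [ 1.22003161 -1.67666521 -1.6800982 ] 18.475
```

View pics/s2c.png

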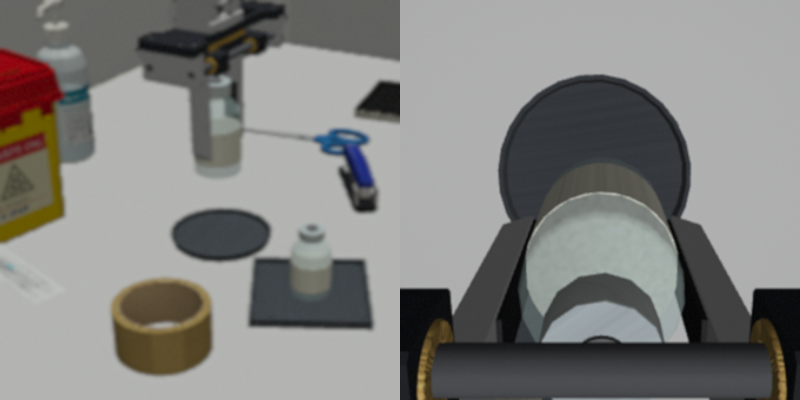

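The medium bottle stands upright near the tray centre. The large bottle is upright over the large dish, with the dish spanning about 500–690 and the fingers centred at about 600. I'll lower, release, and go to the small bottle.

Call:
drive_tool(
  moves=[
    [0,0,0.2,0],
    [0,0,0.4,0],
    [0,0,0.6,0],
    [0,0,0.72,0],
    [0,0,0.79,0],
  ],
)

```text
time_s: 19.15
ee_pos: [0.6247, -0.1987, 0.027]
ee_rot: [1.0, -0.0, -0.0, -0.0]
contact_force: [-0.1, 0.3, -2.5]
grip_width: 0.0511
```

Call:
drive_tool(
  moves=[
    [0,0,0,0],
    [0,0,0,0],
    [0,0,0,0],
    [0,0,0,0],
    [0,0,0,0],
  ],
  gripper=0.6,
)

```text
time_s: 19.77
ee_pos: [0.625, -0.1992, 0.0277]
ee_rot: [1.0, -0.0, 0.0, 0.0]
contact_force: [-0.6, -0.1, -0.4]
grip_width: 0.0752
```

Call:
drive_tool(
  moves=[
    [0,0,0,0],
    [0,0,-0.2,0],
    [0,0,-0.4,0],
    [0,0,-0.6,0],
    [0,0,-0.8,0],
  ],
  gripper=1,
)

```text
time_s: 20.4
ee_pos: [0.6248, -0.1991, 0.1081]
ee_rot: [1.0, -0.0, -0.0, 0.0]
contact_force: [0.4, -0.2, -0.3]
grip_width: 0.094
```

Call:
drive_tool(
  moves=[
    [0,0,-0.2,0],
    [0,0,-0.4,0],
    [0,0,-0.6,0],
    [0,0,-0.8,0],
    [0,0,-0.9,0],
  ],
)

```text
time_s: 21.02
ee_pos: [0.6253, -0.1993, 0.1986]
ee_rot: [1.0, -0.0, 0.001, 0.0]
contact_force: [-0.5, 0.4, -0.0]
grip_width: 0.094
```

Call:
drive_tool(
  moves=[
    [0,-0.2,0,0],
    [0,-0.4,0,0],
    [0,-0.6,0,0],
    [0,-0.8,0,0],
    [0,-1.0,0,0],
  ],
)

```text
time_s: 21.65
ee_pos: [0.6248, -0.0973, 0.1972]
ee_rot: [1.0, 0.0, -0.0, -0.0]
contact_force: [-0.6, -0.0, -0.7]
grip_width: 0.0942
```

Call:
drive_tool(
  moves=[
    [0,-0.2,0,0],
    [0,-0.4,0,0],
    [0,-0.6,0,0],
    [0,-0.8,0,0],
    [0,-1.0,0,0],
  ],
)

```text
time_s: 22.28
ee_pos: [0.625, 0.0022, 0.1975]
ee_rot: [1.0, -0.0, 0.0, 0.0]
contact_force: [0.5, 0.4, 0.7]
grip_width: 0.0938
```

Call:
drive_tool(
  moves=[
    [0,-0.2,0,0],
    [0,-0.4,0,0],
    [0,-0.6,0,0],
    [0,-0.8,0,0],
    [0,-1.0,0,0],
  ],
)

```text
time_s: 22.9
ee_pos: [0.625, 0.1022, 0.1974]
ee_rot: [1.0, -0.0, 0.0, 0.0]
contact_force: [-0.3, 0.6, 0.0]
grip_width: 0.0941
```

Call:
drive_tool(
  moves=[
    [0,-0.2,0,0],
    [0,-0.4,0,0],
    [0,-0.6,0,0],
    [0,-0.8,0,0],
    [0,-1.0,0,0],
  ],
)

```text
time_s: 23.52
ee_pos: [0.625, 0.2022, 0.1974]
ee_rot: [1.0, -0.0, 0.0, 0.0]
contact_force: [-0.3, 0.9, -0.1]
grip_width: 0.0939
```

Run:
```python
from h import *
im,K,T=shot("wrist","w3.png");s=r.state();print(s["ee_pos"],s["time_s"])
it,K2,T2=shot("top","t3.png")
K0=K2
print(proj(K,T,[(.634,.207,.01),(.63,.2,.051)]).round(1).tolist())
```

```text
[0.62489135 0.20496902 0.1973369 ] 23.575
[[316.3, 201.8], [324.3, 215.3]]
```

View pics/w3.png

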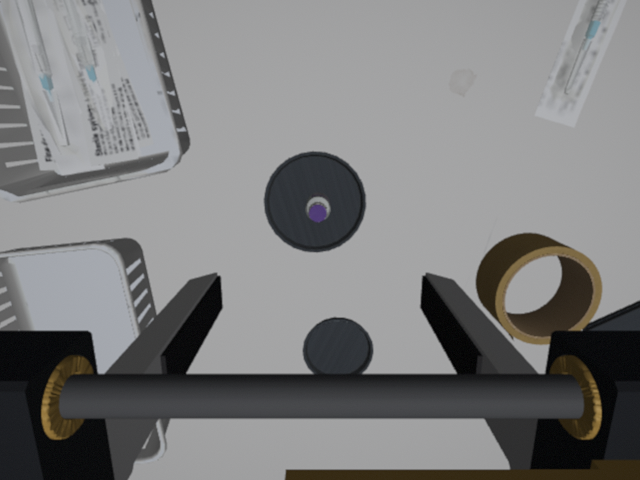

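The wrist view shows the medium dish centred at (315,201) and the small bottle's cap at (317,212), which puts the bottle at about (0.632, 0.206). The empty small dish is at (338,350).

Call:
drive_tool(
  moves=[
    [0.03,-0.02,0.2,0],
    [0.07,-0.05,0.4,0],
    [0.07,-0.05,0.6,0],
    [0.07,-0.05,0.8,0],
    [0.07,-0.05,1.0,0],
  ],
)

```text
time_s: 24.25
ee_pos: [0.6321, 0.2052, 0.0968]
ee_rot: [1.0, -0.0, 0.0, 0.0]
contact_force: [0.2, 0.4, 0.5]
grip_width: 0.0939
```

Call:
drive_tool(
  moves=[
    [0,0,0.2,0],
    [0,0,0.4,0],
    [0,0,0.6,0],
    [0,0,0.75,0],
    [0,0,0.82,0],
  ],
)

```text
time_s: 24.88
ee_pos: [0.6317, 0.2055, 0.0145]
ee_rot: [1.0, -0.0, -0.001, 0.0]
contact_force: [-0.1, -1.0, 0.0]
grip_width: 0.0941
```

Call:
drive_tool(
  moves=[
    [0,0,0,0],
    [0,0,0,0],
    [0,0,0,0],
    [0,0,0,0],
    [0,0,0,0],
  ],
  gripper=-0.25,
  grip_force=6,
)

```text
time_s: 25.5
ee_pos: [0.6321, 0.2059, 0.0157]
ee_rot: [1.0, -0.0, 0.0, -0.0]
contact_force: [-0.3, 0.4, -0.4]
grip_width: 0.0472
```

Call:
drive_tool(
  moves=[
    [0,0,0,0],
    [0,0,0,0],
    [0,0,0,0],
    [0,0,0,0],
    [0,0,0,0],
  ],
  gripper=-0.7,
)

```text
time_s: 26.12
ee_pos: [0.632, 0.2058, 0.0154]
ee_rot: [1.0, -0.0, -0.0, 0.0]
contact_force: [0.1, 0.4, 0.7]
grip_width: 0.0213
```

Call:
drive_tool(
  moves=[
    [0,0,0,0],
    [0,0,0,0],
    [0,0,0,0],
    [0,0,0,0],
    [0,0,0,0],
  ],
)

```text
time_s: 26.75
ee_pos: [0.632, 0.2059, 0.0154]
ee_rot: [1.0, -0.0, 0.0, 0.0]
contact_force: [-0.5, 0.1, -0.0]
grip_width: 0.0212
```

Call:
drive_tool(
  moves=[
    [0,0,-0.1,0],
    [0,0,-0.2,0],
    [0,0,-0.3,0],
    [0,0,-0.4,0],
    [0,0,-0.4,0],
  ],
)

```text
time_s: 27.38
ee_pos: [0.6329, 0.206, 0.0568]
ee_rot: [1.0, -0.0, 0.001, -0.0]
contact_force: [-0.3, -0.6, -0.3]
grip_width: 0.0212
```

Run:
```python
from h import *
s=r.state();print(s["ee_pos"],s["grip_width"],s["time_s"])
w,_,_=shot("wrist");im,_,_=shot("side")
cv2.imwrite("pics/w4.png",np.hstack([cv2.resize(im[200:400,100:300],(400,400)),cv2.resize(w[140:460,150:490],(400,400))]))
# dish_small from top image t3 and wrist w3
t=cv2.imread("pics/t3.png");K,T=cam("top");g=t.max(2);m=np.zeros_like(g);m[245:310,145:215]=(g[245:310,145:215]<75)*255
c=max(cv2.findContours(m,0,1)[0],key=cv2.contourArea);print(fitc(ray(np.array(K),T,cv2.convexHull(c)[:,0],.01)))
```

```text
[0.63285813 0.20602735 0.0568304 ] 0.021205998999645693 27.375
(array([0.48415268, 0.18490764]), np.float64(0.034396737511621346))
```

View pics/w4.png

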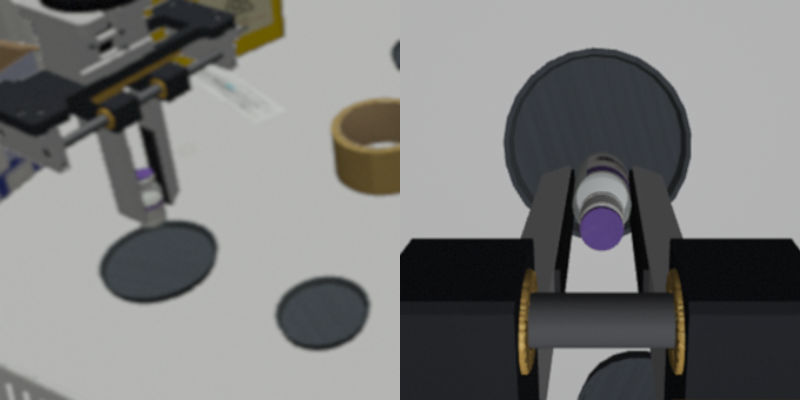

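The small bottle is held upright between the pads. The small dish measures (0.484, 0.185). I'll carry it there, lower and release.

Call:
drive_tool(
  moves=[
    [-0.1,0.02,0,0],
    [-0.25,0.04,0,0],
    [-0.4,0.06,0,0],
    [-0.55,0.08,0,0],
    [-0.74,0.1,0,0],
  ],
)

```text
time_s: 28.1
ee_pos: [0.5569, 0.1957, 0.0555]
ee_rot: [1.0, -0.0, 0.0, 0.0]
contact_force: [-0.3, 0.3, 0.4]
grip_width: 0.0211
```

Call:
drive_tool(
  moves=[
    [-0.19,0.03,0,0],
    [-0.38,0.06,0,0],
    [-0.57,0.08,0,0],
    [-0.69,0.1,0,0],
    [-0.74,0.11,0,0],
  ],
)

```text
time_s: 28.72
ee_pos: [0.4832, 0.1848, 0.0556]
ee_rot: [1.0, -0.0, 0.0, 0.0]
contact_force: [-0.2, -0.1, -0.8]
grip_width: 0.0212
```

Call:
drive_tool(
  moves=[
    [0,0,0.1,0],
    [0,0,0.2,0],
    [0,0,0.3,0],
    [0,0,0.36,0],
    [0,0,0.39,0],
  ],
)

```text
time_s: 29.35
ee_pos: [0.4839, 0.1849, 0.0157]
ee_rot: [1.0, -0.0, -0.0, 0.0]
contact_force: [0.4, -0.4, -0.5]
grip_width: 0.0216
```

Call:
drive_tool(
  moves=[
    [0,0,0,0],
    [0,0,0,0],
    [0,0,0,0],
    [0,0,0,0],
    [0,0,0,0],
  ],
  gripper=0,
)

```text
time_s: 29.98
ee_pos: [0.4841, 0.1849, 0.0166]
ee_rot: [1.0, -0.0, 0.0, 0.0]
contact_force: [0.9, 0.6, 0.1]
grip_width: 0.0472
```

Call:
drive_tool(
  moves=[
    [0,0,0,0],
    [0,0,-0.2,0],
    [0,0,-0.4,0],
    [0,0,-0.6,0],
    [0,0,-0.8,0],
  ],
  gripper=1,
)

```text
time_s: 30.6
ee_pos: [0.4839, 0.1849, 0.0971]
ee_rot: [1.0, -0.0, -0.0, 0.0]
contact_force: [-0.2, -0.2, -0.8]
grip_width: 0.0926
```

Call:
drive_tool(
  moves=[
    [0,0,-0.2,0],
    [0,0,-0.4,0],
    [0,0,-0.6,0],
    [0,0,-0.8,0],
    [0,0,-1.0,0],
  ],
)

```text
time_s: 31.22
ee_pos: [0.4838, 0.1849, 0.197]
ee_rot: [1.0, -0.0, -0.0, 0.0]
contact_force: [0.0, 0.3, -0.1]
grip_width: 0.0941
```

Call:
drive_tool(
  moves=[
    [0,0.2,0,0],
    [0,0.4,0,0],
    [0,0.6,0,0],
    [0,0.8,0,0],
    [0,1.0,0,0],
  ],
)

```text
time_s: 31.85
ee_pos: [0.4838, 0.0843, 0.1964]
ee_rot: [1.0, -0.0, -0.0, 0.0]
contact_force: [-0.6, -0.5, 0.1]
grip_width: 0.0937
```

Call:
drive_tool(
  moves=[
    [0,0.2,0,0],
    [0,0.4,0,0],
    [0,0.6,0,0],
    [0,0.8,0,0],
    [0,1.0,0,0],
  ],
)

```text
time_s: 32.48
ee_pos: [0.4837, -0.0157, 0.1964]
ee_rot: [1.0, -0.0, -0.0, 0.0]
contact_force: [0.3, 0.4, -0.7]
grip_width: 0.0938
```

Call:
drive_tool(
  moves=[
    [0,0.2,0,0],
    [0,0.4,0,0],
    [0,0.6,0,0],
    [0,0.8,0,0],
    [0,1.0,0,0],
  ],
)

```text
time_s: 33.1
ee_pos: [0.4837, -0.1157, 0.1964]
ee_rot: [1.0, -0.0, -0.0, 0.0]
contact_force: [-0.1, 0.0, -0.5]
grip_width: 0.0939
```

Call:
drive_tool(
  moves=[
    [0,0.1,0,0],
    [0,0.2,0,0],
    [0,0.28,0,0],
    [0,0.28,0,0],
    [0,0.28,0,0],
  ],
)

```text
time_s: 33.72
ee_pos: [0.4839, -0.1428, 0.1964]
ee_rot: [1.0, -0.0, -0.0, -0.0]
contact_force: [-0.5, 0.0, 0.2]
grip_width: 0.0941
```

Run:
```python
from h import *
im,K,T=shot("wrist","w5.png");s=r.state();print(s["ee_pos"],s["time_s"])
it,K2,T2=shot("top","t5.png")
print(proj(K,T,[(.481,-.143,.078),(.624,-.2,.01),(.625,-.199,.106)]).round(1).tolist())
print("S top",proj(K2,T2,[(.484,.185,.051)]))
crop=lambda u,v:cv2.resize(it[v-40:v+40,u-40:u+40],(300,300),interpolation=2)
cv2.imwrite("pics/c5.png",np.hstack([cv2.resize(im[60:360,180:480],(300,300)),crop(180,270)]))
```

```text
[ 0.48386353 -0.14268137  0.19648099] 33.775
[[322.0, 233.0], [390.9, 45.2], [415.8, 11.3]]
S top [[174.75751199 272.87077741]]
```

View pics/c5.png

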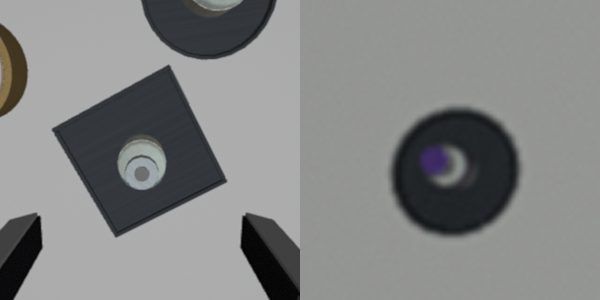

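The medium bottle's cap in the tray is at (321,233), against a predicted (322,233). The small bottle stands in its dish with its cap at (175.2,272.7), against a predicted (174.8,272.9). I'll pick up the medium bottle and take it to the medium dish (0.634, 0.207).

Call:
drive_tool(
  moves=[
    [-0.03,0,0.2,0],
    [-0.03,0,0.4,0],
    [-0.03,0,0.6,0],
    [-0.03,0,0.8,0],
    [-0.03,0,1.0,0],
  ],
)

```text
time_s: 34.45
ee_pos: [0.481, -0.1428, 0.096]
ee_rot: [1.0, 0.0, 0.0, 0.0]
contact_force: [-0.1, -1.0, -0.7]
grip_width: 0.0942
```

Call:
drive_tool(
  moves=[
    [0,0,0.2,0],
    [0,0,0.4,0],
    [0,0,0.6,0],
    [0,0,0.73,0],
    [0,0,0.78,0],
  ],
)

```text
time_s: 35.08
ee_pos: [0.4807, -0.1428, 0.0179]
ee_rot: [1.0, -0.0, -0.0, -0.0]
contact_force: [-0.1, 0.2, 0.1]
grip_width: 0.0939
```

Call:
drive_tool(
  moves=[
    [0,0,0,0],
    [0,0,0,0],
    [0,0,0,0],
    [0,0,0,0],
    [0,0,0,0],
  ],
  gripper=-0.4,
  grip_force=12,
)

```text
time_s: 35.7
ee_pos: [0.481, -0.1431, 0.0186]
ee_rot: [1.0, -0.0, 0.0, 0.0]
contact_force: [0.6, 0.9, -0.8]
grip_width: 0.0476
```

Call:
drive_tool(
  moves=[
    [0,0,0,0],
    [0,0,0,0],
    [0,0,0,0],
    [0,0,0,0],
    [0,0,0,0],
  ],
)

```text
time_s: 36.33
ee_pos: [0.4809, -0.1431, 0.0185]
ee_rot: [1.0, -0.0, 0.0, 0.0]
contact_force: [0.3, -0.3, 2.4]
grip_width: 0.0398
```

Call:
drive_tool(
  moves=[
    [0,0,-0.1,0],
    [0,0,-0.3,0],
    [0,0,-0.5,0],
    [0,0,-0.7,0],
    [0,0,-0.8,0],
  ],
)

```text
time_s: 36.95
ee_pos: [0.4815, -0.1434, 0.0999]
ee_rot: [1.0, -0.0, 0.001, 0.0]
contact_force: [0.8, -0.2, -0.6]
grip_width: 0.0396
```

Call:
drive_tool(
  moves=[
    [0.06,0,0,0],
    [0.14,-0.1,0,0],
    [0.22,-0.3,0,0],
    [0.3,-0.5,0,0],
    [0.38,-0.7,0,0],
  ],
)

```text
time_s: 37.58
ee_pos: [0.519, -0.0716, 0.0974]
ee_rot: [1.0, -0.0, -0.001, -0.0]
contact_force: [0.6, 0.0, -1.3]
grip_width: 0.0397
```

Call:
drive_tool(
  moves=[
    [0.08,-0.19,0,0],
    [0.16,-0.38,0,0],
    [0.24,-0.57,0,0],
    [0.32,-0.76,0,0],
    [0.4,-0.95,0,0],
  ],
)

```text
time_s: 38.2
ee_pos: [0.5592, 0.0233, 0.0978]
ee_rot: [1.0, -0.0, -0.001, -0.0]
contact_force: [0.3, -0.1, -0.5]
grip_width: 0.0396
```

Call:
drive_tool(
  moves=[
    [0.08,-0.19,0,0],
    [0.16,-0.38,0,0],
    [0.24,-0.57,0,0],
    [0.32,-0.76,0,0],
    [0.4,-0.95,0,0],
  ],
)

```text
time_s: 38.83
ee_pos: [0.5995, 0.1181, 0.0984]
ee_rot: [1.0, -0.0, 0.0, 0.0]
contact_force: [-0.1, -0.1, -0.7]
grip_width: 0.0397
```

Call:
drive_tool(
  moves=[
    [0.08,-0.19,0,0],
    [0.16,-0.38,0,0],
    [0.24,-0.57,0,0],
    [0.32,-0.76,0,0],
    [0.35,-0.9,0,0],
  ],
)

```text
time_s: 39.45
ee_pos: [0.6346, 0.2082, 0.0983]
ee_rot: [1.0, -0.0, 0.0, 0.0]
contact_force: [-0.9, 0.4, -0.3]
grip_width: 0.0399
```

Call:
drive_tool(
  moves=[
    [0,0,0.15,0],
    [0,0,0.35,0],
    [0,0,0.55,0],
    [0,0,0.7,0],
    [0,0,0.79,0],
  ],
)

```text
time_s: 40.08
ee_pos: [0.6332, 0.2062, 0.0182]
ee_rot: [1.0, -0.0, -0.001, 0.0]
contact_force: [-2.9, -2.2, 16.6]
grip_width: 0.0403
```

Call:
drive_tool(
  moves=[
    [0,0,0,0],
    [0,0,0,0],
    [0,0,0,0],
    [0,0,0,0],
    [0,0,0,0],
  ],
  gripper=0.5,
)

```text
time_s: 40.7
ee_pos: [0.6341, 0.2069, 0.0197]
ee_rot: [1.0, -0.0, 0.0, 0.0]
contact_force: [0.5, 0.0, -0.3]
grip_width: 0.0703
```

Call:
drive_tool(
  moves=[
    [0,0,0,0],
    [0,0,-0.2,0],
    [0,0,-0.4,0],
    [0,0,-0.6,0],
    [0,0,-0.8,0],
  ],
  gripper=1,
)

```text
time_s: 41.32
ee_pos: [0.6339, 0.2068, 0.1]
ee_rot: [1.0, -0.0, -0.0, 0.0]
contact_force: [-0.3, -0.3, -0.4]
grip_width: 0.0939
```

Call:
drive_tool(
  moves=[
    [0,0,-0.2,0],
    [0,0,-0.4,0],
    [0,0,-0.6,0],
    [0,0,-0.8,0],
    [0,0,-1.0,0],
  ],
)

```text
time_s: 41.95
ee_pos: [0.6339, 0.2068, 0.2]
ee_rot: [1.0, -0.0, -0.0, 0.0]
contact_force: [0.5, 0.1, 0.4]
grip_width: 0.0943
```

Call:
drive_tool(
  moves=[
    [-0.1,0.2,0,0],
    [-0.2,0.4,0,0],
    [-0.4,0.6,0,0],
    [-0.6,0.8,0,0],
    [-0.8,1.0,0,0],
  ],
)

```text
time_s: 42.58
ee_pos: [0.5526, 0.1056, 0.199]
ee_rot: [1.0, -0.0, -0.0, 0.0]
contact_force: [0.3, -0.5, 0.3]
grip_width: 0.094
```

Call:
drive_tool(
  moves=[
    [-0.2,0.2,0,0],
    [-0.4,0.4,0,0],
    [-0.6,0.6,0,0],
    [-0.8,0.8,0,0],
    [-1.0,1.0,0,0],
  ],
)

```text
time_s: 43.2
ee_pos: [0.4524, 0.006, 0.1991]
ee_rot: [1.0, -0.0, -0.0, 0.0]
contact_force: [0.0, -0.9, 0.1]
grip_width: 0.0936
```

Run:
```python
from h import *
s=r.state();print(s["ee_pos"],s["time_s"])
it,K,T=shot("top","t6.png");sd,_,_=shot("side")
for n,p in(("S",(.484,.185,.051)),("M",(.634,.207,.078)),("L",(.624,-.2,.106))):print(n,proj(K,T,[p]).round(1))
crop=lambda u,v:cv2.resize(it[v-40:v+40,u-40:u+40],(260,260),interpolation=2)
cv2.imwrite("pics/c6.png",np.vstack([np.hstack([crop(180,205),crop(180,270),crop(369,210)]),cv2.resize(sd[150:400,100:500],(780,340))[:,:780]]))
```

```text
[0.45242481 0.00595596 0.19911808] 43.2
S [[174.8 272.9]]
M [[164.4 195.4]]
L [[373.1 196.9]]
```

View pics/c6.png

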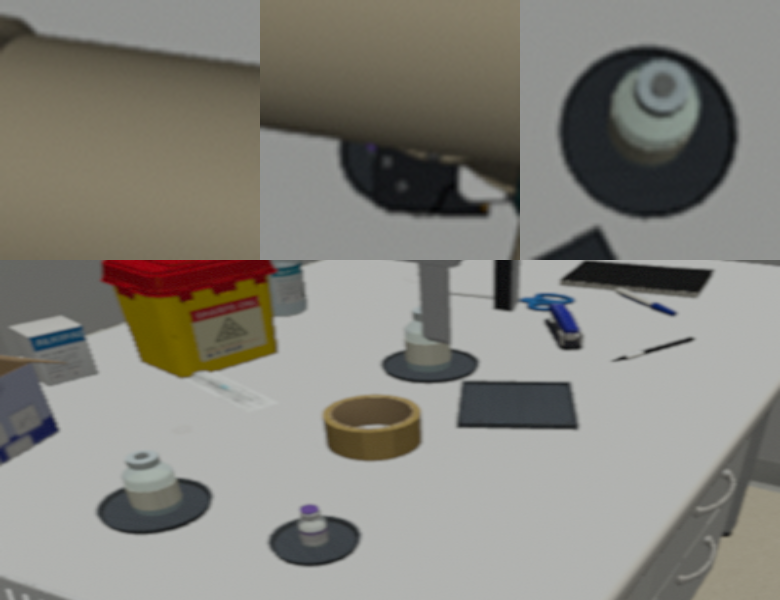

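The side view shows all three bottles upright near the centres of their own dishes, the tray empty, and the tape and stapler where they were. The large bottle's cap is at (372.7,196.2) in the top view, against a predicted (373.1,196.9). The arm is clear, so I'm handing in.

```bash
python3 -c "
from rig import r
r.job_done();print(r.state()['time_s'])"
```

```text
the job is handed in; nothing more can be done
the job is handed in; nothing more can be done
```

I set the medium bottle aside in the square tray, put the large bottle in the large dish and the small one in the small dish, then moved the medium bottle to the medium dish. I handed the job in at about 43 s; no verdict is reported.

- **Position:** The last side view shows all three bottles upright near the centres of their dishes. The small and large bottles' caps were within about 1 px (roughly 2 mm) of their predicted places in the top view. The arm hid the small bottle in the final top view, so its check is from just after it was placed.
- **Medium bottle:** The arm hid its dish in the final top view too. Its placing rests on the release position, which was within 1 mm of the measured dish centre, and on the side view.
- **Tray and bystanders:** The tray is empty, and the tape roll and stapler look unmoved by eye.
- **Force:** The largest contact reading was about 17 N, when the medium bottle touched down in its dish.
- **Disagreements:** No check failed or clearly disagreed. The arm's pose readings wobbled by up to 3 mm just after moves.

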